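# Unlatch the instrument case's T-handle

### The arm

A 6-joint arm with a two-finger parallel gripper is mounted at the origin on the work surface. World frame = base frame: x ahead of the robot, y to its left, z up, the work surface at z = 0. Lengths are in m, angles in rad, forces in N, time in s.
With the tool pointing down it reaches from about 0.375 to 0.9 m from the base axis. Payload 3.1 kg.
Tool frame: the origin (TCP) lies between the finger pads; the fingertips stand 8 mm ahead of it and the grasp point (between the pads) lies 11 mm behind it; z points along the fingers, y is the line along which they close (so a half turn about z gives the same grasp; the last joint's range is limited). The gripper opens to 87 mm and grips with 3 to 60 N. Pads are 19 mm wide; open, the fingers measure 117 mm over their backs; the gripper's body (75 mm by 190 mm) begins 51 mm behind the grasp point.
Start: joints at [1.119, 0.527, 1.433, -0, 1.181, -0.178], TCP at [0.168, 0.602, 0.231] pointing down, gripper open.
Joint ranges: [-3.08, 3.08], [-0.75, 2.2], [0.22, 2.44], [-1.43, 4.57], [0, 2.65], [-2.85, 2.85]. Speed limits (rad/s): [2.79, 2.79, 3.14, 3.14, 3.14, 3.14].

### API

Orientations are given as a unit quaternion [x, y, z, w].
In Python, from rig import robot, vision, job gives the robot as it stands.
- The arm moves only by the shell command python3 -m handwheel 'ROWS' [OPENING] [FORCE]. ROWS is JSON, a list of rows, each a list of 4 numbers: the shift along the tool's x, y, z as a fraction of full scale, then the turn about the tool's z as a fraction of full scale. A call has 1 to 20 rows; each row is the pose to reach, as a shift and turn from the pose commanded when the call began, along the tool's axes at that moment, turning the shorter way round; what a row does not reach only later rows make up. Full scale, the value 1, is 300 mm for a shift and 2 pi rad for a turn. A row lasts 1/12 s, in which the tool goes at most 41.7 mm and 7.16 degrees, less where a joint would pass 70% of its speed; a pose out of reach is approached as far as the arm can. A call with a number of a shift or a turn outside -1 to 1 is refused whole. A call with a gripper value outside its range is refused whole. OPENING is the opening in per cent of the stroke, from 0 (shut) to 100 (fully open), set as the call begins (- or left out, the last holds). The fingers move at their own pace and stop on an object; FORCE is the grip in N (left out, the last holds). Time passes only in rows, so rows that repeat a pose let the fingers close. It gives the time, the measured TCP pose, the force, the opening and the grip force at its end, in the units of the state.
- robot.get_obs(): the state, without advancing time (a new reading comes with each control period).
- vision.camera(name): name is "scene" or "top"; returns a dict with "frame" (384x512x3 uint8, red, green, blue), "K" (3x3 intrinsics, pixels), "cam_to_world" (4x4, takes a point from camera to world coordinates). Camera axes: x right, y down, z forward; pixel columns grow to the right and rows downward; lengths in m; the calibration is good to about 2 mm. A picture is of the moment at which its call begins. There is no depth.
- job.hand_in(): hands the job in; it is judged then, once.
Trained networks look in the newest picture that a camera, given by its name, has taken for a name from the list of things; names that differ only in an ending like _2 or _b are one class to them, and where a whole thing is asked for, a point or a joint stands for the part that bears it (a point fixed in the world has none). Each returns a list of dicts, best first, with "conf" (0 to 1); they miss things now and then, are a little off and sometimes report something else, mostly with a low value. They report only what shows in the picture. A call takes as long as a camera call.
- vision.look_for(camera, label): "point" ([row, column] in pixels, amid what is visible of it).
- vision.outline_of(camera, label): "mask" (384x512 bool, what is visible of it) and "point" ([row, column] in pixels, amid what is visible of it).
The state is a dict: "time": time; "q": joint angles; "joint_velocities": joint speeds; "joint_torque": joint torques, N m; "position": TCP position; "tool_rot": TCP orientation; "ft_force": force on the tool from outside, world axes, zero at the start; "moment": the same for the moment, N m; "grip_width": finger opening in m; "grip_force": force on a finger pad.
Only numpy, scipy, OpenCV 4.12 (cv2) and the standard library are available. Lean on these libraries where they do the work, as an engineer would, in place of code of your own. Each camera call takes 0.05 s, during which the arm holds its last target. There are 200 camera calls.

### The job

Open the latch of the aluminium instrument case: push the small release button in its lid until the T-handle pops out, then grip the handle and turn it clockwise (seen from above) until you just feel it come up against its stop, and let go, so that the lid springs ajar. The stop is not at the same angle in every case: feel for it, do not force the handle or lean hard on the button, and leave the things standing around as they are.

Things in the scene. Friction and masses are not known exactly. Their poses are not given: they have to be found in the camera images.
- button_top (a point): Centre of the top face of the release button: plain steel, 22 mm across, standing 16 mm above the flat lid in a black collar (36 mm across, 9 mm high). It lies 85 mm from the T-handle's axis, in line with the bar as it lies at the start, on the case's left (+y). A flat black vent disc (38 mm across, 9 mm high) as far away on the other side does nothing.
- handle_bar (a point): Centre of the T-handle's steel crossbar: 90 mm long (y), 16 mm wide (x), 14 mm high (z up), on a round stem 14 mm thick. Sunk at the start, it is flush with a black bezel 16 mm high round it, too close for fingers, its centre 9 mm above the lid's top. Popped out, its underside is 30 mm above the lid, 14 mm above the bezel: grip it across its width from above.
- shaft: The shaft of the T-handle: turns with it, does not slide. Origin on the turning axis at the lid's flat top (144 mm above the bench when shut); y along the bar, z up; x at the start points to the case's hinge. With the handle out it turns clockwise seen from above against about 0.1 N m of friction and stays where it is left, until it meets a solid stop inside the case.
- keeper: Hidden in the case under the handle: the strike that holds the lid, and the stop, a pin 20 mm from the shaft's axis. The stop lies at 0.75 to 1.45 rad of turn, differently each time, found only by feel; the lid is freed only in the last 0.09 rad before it. Shaft and keeper must never press on each other with over 12 N (0.24 N m at the stop). Origin on the axis at bench height.
- tee (a joint): How far the T-handle stands out, m: 0 sunk in its bezel, 0.028 popped fully out, where a light spring (about 4 N) keeps it.
- lid (a joint): Opening angle of the case's lid about its rear hinge, rad: 0 shut. A spring lifts it to about 0.15 once it is unlatched, slowly. While the handle is held in a gripper the lid may stay down, and it rises when the handle is let go.
- case: Aluminium instrument case fixed on the bench, 280 x 400 mm and 144 mm high with its flat lid. Origin at the centre of its underside, x from its front (the robot's side) to its hinge, y to its left. The handle's axis is 65 mm in front of the centre, on the centre line.
- screwdriver_mid (a point): Loose screwdriver lying on the bench near the case (bystander; a point on it).
- wrench_mid (a point): Loose steel wrench lying on the bench near the case (bystander; a point on it).
- jar_mid (a point): Small amber jar, 48 mm across, 75 mm high, beside the case (bystander; its centre).
- bottle_mid (a point): Amber bottle, 66 mm across, 130 mm high, beside the case (bystander; its centre).
- beaker_mid (a point): Glass beaker, 64 mm across, 85 mm high, beside the case (bystander; its centre).
- mouse_mid (a point): Black computer mouse, 100 x 60 x 30 mm, on the bench (bystander; its centre).
- button: The release button. It goes straight down 5 mm into the lid to a hard bottom against a spring, about 2 N to start and 8 N at the bottom, and lets the handle go at about 4 mm. It must not be pushed with over 25 N. Origin on its axis at the lid's flat top (16 mm below its top face), z up.

How it is judged:
By the outcome, as a careful person would: the job done as asked, in the order asked, and still so for the second after the job is handed in, with the robot touching nothing.
It also fails if it takes over 72 s, if anything falls off the work surface, if the arm or the gripper's body presses on something with over 40 N, if the wrist force passes 120 N, or if a joint passes its speed limit or range.

## Working session

There is one attempt and no reset: what is moved stays moved. The work goes in short steps, Python scripts to look and compute and a shell command to move; the robot and the scene stay as the last step left them, time stands still between calls to the robot, and variables do not carry over. Pictures are saved under pics/ and viewed, at most 10 in all, crops included, and the job is handed in when it is done.

```bash
mkdir -p pics
cat > h.py <<'E'
import numpy as np, cv2
from rig import robot, vision, job
from scipy.spatial.transform import Rotation as R
def ray(cam,pt):
    K=np.array(cam["K"]);T=np.array(cam["cam_to_world"])
    d=T[:3,:3]@np.linalg.solve(K,[pt[1],pt[0],1]); return T[:3,3],d
def onz(cam,pt,z):
    o,d=ray(cam,pt); return o+d*(z-o[2])/d[2]
def save(cam,n,crop=None,s=1):
    f=cam["frame"][:,:,::-1]
    if crop: f=f[crop[0]:crop[1],crop[2]:crop[3]]
    cv2.imwrite(n,cv2.resize(f,None,fx=s,fy=s,interpolation=cv2.INTER_CUBIC))
def st():
    o=robot.get_obs(); print('t',o['time'],'p',np.round(o['position'],4),'rot\n',np.round(R.from_quat(o['tool_rot']).as_matrix(),3),'\nF',np.round(o['ft_force'],2),'M',np.round(o['moment'],3),'w',o['grip_width'],o['grip_force'],'q',np.round(o['q'],3))
E
python3 - <<'E'
from h import *
st()
c={}
for n in("scene","top"):
    c[n]=vision.camera(n); print(n,np.round(c[n]["cam_to_world"],3).tolist())
    for l,z in(("button_top",.16),("handle_bar",.16),("case",.144)):
        for r in vision.look_for(n,l)[:2]: print(l,np.round(r["point"],1),round(r["conf"],2),np.round(onz(c[n],r["point"],z),4))
cv2.imwrite("pics/a.png",cv2.resize(np.vstack([c["scene"]["frame"],c["top"]["frame"]])[:,:,::-1],(400,600)))
save(c["top"],"pics/top.png",s=1.5)
save(c["scene"],"pics/scene.png",s=1.5)
E
```

```text
t 0.0 p [0.1681 0.6013 0.2296] rot
 [[-0.963  0.269 -0.001]
 [ 0.269  0.963 -0.002]
 [ 0.    -0.002 -1.   ]] 
F [ 0.29  0.32 -1.06] M [-0.073 -0.011 -0.008] w 0.08695112844757533 0.0 q [ 1.119  0.528  1.434  0.     1.181 -0.179]
scene [[0.791, -0.579, 0.197, 0.345], [-0.611, -0.747, 0.262, -0.27], [-0.004, -0.328, -0.945, 1.094], [0.0, 0.0, 0.0, 1.0]]
button_top [153.4 224.9] 0.41 [0.5464 0.1396 0.16  ]
handle_bar [179.4 235.2] 0.6 [0.5214 0.0552 0.16  ]
case [186.3 254.9] 0.89 [0.5566 0.0087 0.144 ]
top [[0.003, -0.995, 0.095, 0.414], [-1.0, -0.004, -0.013, 0.009], [0.013, -0.095, -0.995, 1.445], [0.0, 0.0, 0.0, 1.0]]
handle_bar [200.8 231.7] 0.43 [0.5201 0.0581 0.16  ]
handle_bar [200.2 230.1] 0.29 [0.522  0.0633 0.16  ]
case [222.3 305.7] 0.74 [ 0.4521 -0.1824  0.144 ]
case [187.5 237.7] 0.69 [0.5651 0.0394 0.144 ]
```

View pics/top.png

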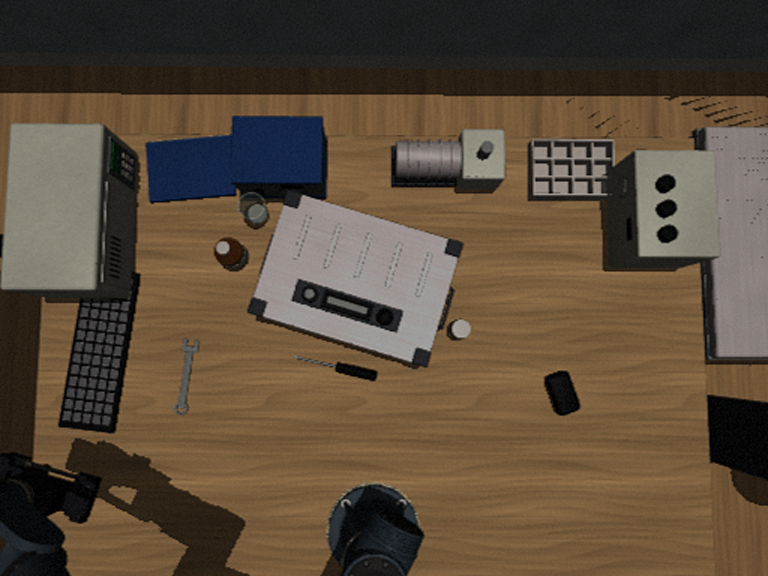

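View pics/scene.png

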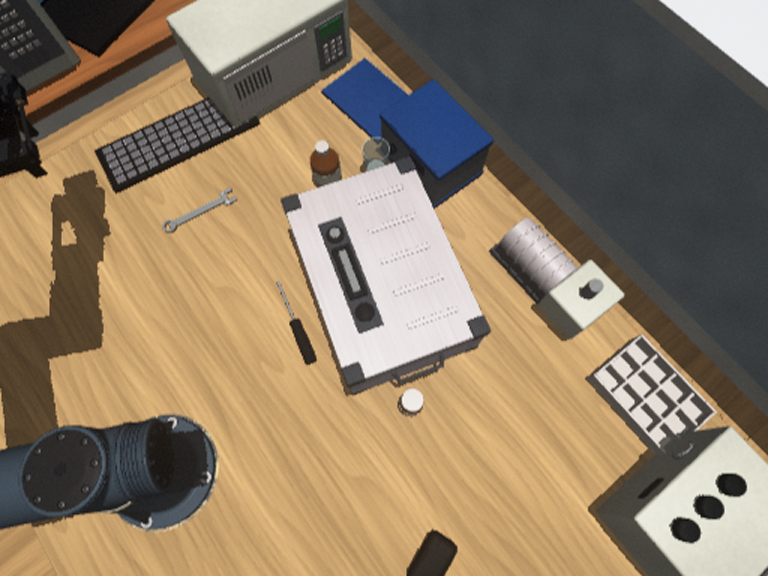

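Top view: the case is yawed by about -15°. The button is at about px (196,207), the bar at about (202,231) and the vent at about (210,257). In the scene view the button is at about (155,223) and the bar at about (180,232). I'll refine these by segmenting the steel parts.

Run:
```python
from h import *
P={}
for n,b,h in(("top",(196,207),(202,231)),("scene",(155,223),(180,232))):
    c=vision.camera(n); g=cv2.cvtColor(c["frame"],cv2.COLOR_RGB2GRAY)
    r0,r1,c0,c1=min(b[0],h[0])-20,h[0]+35,min(b[1],h[1])-25,h[1]+40
    for nm,s in(("button",b),("bar",h)):
        w=g[s[0]-3:s[0]+4,s[1]-3:s[1]+4]; 
        m=(g>75).astype(np.uint8); k,lab,stt,cen=cv2.connectedComponentsWithStats(m)
        l=lab[s[0],s[1]]
        pt=cen[l][::-1]; ys,xs=np.nonzero(lab==l)
        pw=onz(c,pt,.160); P[n,nm]=pw
        V=np.array([onz(c,(y,x),.16)[:2] for y,x in zip(ys,xs)]) if len(ys)<2000 else np.zeros((3,2))
        u,sv,vt=np.linalg.svd(V-V.mean(0),full_matrices=False)
        print(n,nm,np.round(pt,1),stt[l].tolist(),w.min(),w.max(),np.round(pw,4),'axis',np.degrees(np.arctan2(vt[0,1],vt[0,0])))
    d=P[n,"button"]-P[n,"bar"]; print(np.linalg.norm(d),np.degrees(np.arctan2(d[1],d[0])))
    save(c,f"pics/crop_{n}.png",(r0,r1,c0,c1),5)
a=cv2.imread("pics/crop_top.png");b=cv2.imread("pics/crop_scene.png")
H=max(a.shape[0],b.shape[0]);z=[cv2.copyMakeBorder(i,0,H-i.shape[0],0,5,0) for i in(a,b)]
z=np.hstack(z);print(z.shape);cv2.imwrite("pics/both.png",z)
```

```text
top button [195.4 206. ] [204, 193, 5, 6, 25] 13 113 [0.5372 0.1411 0.16  ] axis 171.8825789310293
top bar [203.  231.2] [218, 198, 27, 11, 108] 0 111 [0.5129 0.0596 0.16  ] axis 73.37345222490147
0.0850873310932236 73.36857118120112
scene button [154.8 222.8] [220, 152, 7, 7, 42] 48 165 [0.5389 0.1398 0.16  ] axis -106.53074980315844
scene bar [180.3 232.5] [226, 166, 14, 29, 162] 42 156 [0.5137 0.0576 0.16  ] axis -107.13900500270269
0.08598449203856047 72.96166224750587
(400, 825, 3)
```

View pics/both.png

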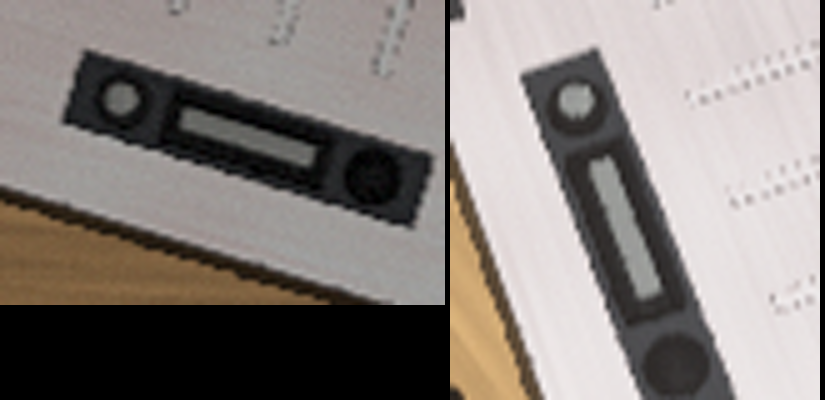

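The crops show the button and bar clearly. Bar axis ≈ (0.513, 0.059), button ≈ (0.538, 0.1405), bar direction ≈ 73°. I'll move over the button with the gripper closed.

```bash
python3 -m handwheel '[[-0.8,-0.574,0,0.127],[-0.8,-0.574,0,0.127],[-0.8,-0.574,0,0.127],[-0.8,-0.574,0,0.127],[-0.8,-0.574,0,0.127],[-0.8,-0.574,0,0.127],[-0.8,-0.574,0,0.127],[-0.8,-0.574,0,0.127],[-0.8,-0.574,0,0.127]]' 0 20
cat > go.py <<'E'
from h import *
import sys
x,y,z,a=map(float,sys.argv[1:])  # a: wanted world angle of tool y, deg
o=robot.get_obs(); M=R.from_quat(o['tool_rot']).as_matrix()
d=M.T@(np.array([x,y,z])-o['position'])
t=np.arctan2(M[1,1],M[0,1])-np.radians(a)
t=(t+np.pi)%(2*np.pi)-np.pi
st(); print('rows',np.round(d/.3,4),round(t/2/np.pi,4),'n',np.linalg.norm(d)/.0417,abs(np.degrees(t))/7.16)
E
python3 go.py .538 .1405 .19 -16.8
```

```text
time: 1.25
position: [0.3549, 0.3697, 0.2308]
tool_rot: [0.512, 0.859, 0.0, 0.0]
ft_force: [0.6, -0.8, -0.4]
grip_width: 0.0348
grip_force: 0.0
t 1.25 p [0.3549 0.3697 0.2308] rot
 [[-0.475  0.88   0.   ]
 [ 0.88   0.475  0.   ]
 [ 0.     0.001 -1.   ]] 
F [ 0.59 -0.76 -0.42] M [-0.083  0.026  0.016] w 0.034822064083016656 0.0 q [ 0.587  0.376  1.712 -0.     1.053  0.092]
rows [-0.9622  0.1737  0.1361] 0.1255 n 7.102255908323772 6.309975878338219
```

```bash
python3 -m handwheel '[[-0.962,0.174,0,0.1255],[-0.962,0.174,0,0.1255],[-0.962,0.174,0,0.1255],[-0.962,0.174,0,0.1255],[-0.962,0.174,0,0.1255],[-0.962,0.174,0.1,0.1255],[-0.962,0.174,0.1,0.1255],[-0.962,0.174,0.136,0.1255],[-0.962,0.174,0.136,0.1255],[-0.962,0.174,0.136,0.1255],[-0.962,0.174,0.136,0.1255]]'
python3 go.py .538 .1405 .169 -16.8
python3 - <<'E'
from h import *
a=vision.camera("top");b=vision.camera("scene")
save(a,"pics/t1.png",(160,240,170,280),3.5);save(b,"pics/s1.png",(120,200,180,290),3.5)
cv2.imwrite("pics/ts1.png",np.hstack([cv2.imread("pics/t1.png"),cv2.imread("pics/s1.png")]))
E
```

```text
time: 2.17
position: [0.5363, 0.145, 0.1901]
tool_rot: [0.801, 0.599, -0.0, -0.0]
ft_force: [0.2, 0.6, 0.2]
grip_width: 0.0004
grip_force: 0.0
t 2.1667 p [0.5363 0.145  0.1901] rot
 [[ 0.282  0.959 -0.001]
 [ 0.959 -0.282  0.001]
 [ 0.    -0.001 -1.   ]] 
F [0.17 0.62 0.21] M [-0.123  0.05   0.055] w 0.00041255202460373675 0.0 q [6.300e-02 4.870e-01 1.650e+00 1.000e-03 1.005e+00 3.480e-01]
rows [-0.0127  0.0097  0.0703] 0.0011 n 0.5184750706093721 0.05657372299524118
```

View pics/ts1.png

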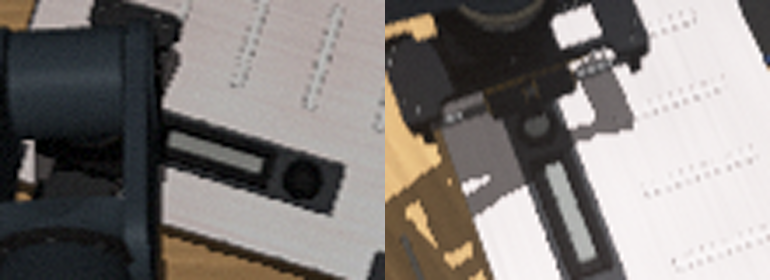

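The gripper hides the button in the top view; in the scene view the fingers are just above it. I'll go down to near contact and then step.

```bash
python3 go.py .538 .1405 .170 -16.8; python3 -m handwheel '[[0,0,0.05,0],[0,0,0.065,0],[0,0,0.065,0],[0,0,0.065,0],[0,0,0.065,0]]'
python3 go.py .538 .1405 .164 -16.8
```

```text
t 2.2667 p [0.5366 0.145  0.1907] rot
 [[ 0.282  0.959  0.001]
 [ 0.959 -0.282  0.   ]
 [ 0.001  0.001 -1.   ]] 
F [-0.5  -0.51 -0.11] M [-0.061  0.071 -0.037] w 0.0004288050015633704 0.0 q [0.063 0.486 1.65  0.    1.005 0.348]
rows [-0.0132  0.0087  0.0688] 0.0012 n 0.5080991197779583 0.060641009256150576
time: 2.68
position: [0.5374, 0.1436, 0.1709]
tool_rot: [0.801, 0.598, 0.0, 0.0]
ft_force: [0.1, 0.1, 0.6]
grip_width: 0.0003
grip_force: 0.0
t 2.6833 p [0.5374 0.1436 0.1709] rot
 [[ 0.284  0.959  0.001]
 [ 0.959 -0.284  0.   ]
 [ 0.     0.001 -1.   ]] 
F [0.11 0.14 0.57] M [-0.087  0.063  0.003] w 0.000300472472930654 0.0 q [0.06  0.514 1.667 0.    0.96  0.348]
rows [-0.0094  0.0048  0.023 ] 0.0009 n 0.18229230942006242 0.04346424519503375
```

```bash
python3 -m handwheel '[[-0.008,0.004,0,0],[-0.008,0.004,0.008,0],[-0.008,0.004,0.012,0],[-0.008,0.004,0.015,0],[-0.008,0.004,0.015,0]]'; python3 -m handwheel '[[0,0,0.002,0],[0,0,0.004,0],[0,0,0.004,0]]'
```

```text
time: 3.1
position: [0.5384, 0.1403, 0.1669]
tool_rot: [0.801, 0.598, 0.001, 0.001]
ft_force: [-0.9, -0.3, 6.5]
grip_width: 0.0004
grip_force: 3.2
time: 3.35
position: [0.5384, 0.1403, 0.166]
tool_rot: [0.801, 0.598, 0.001, 0.001]
ft_force: [-1.9, -0.2, 8.3]
grip_width: 0.0006
grip_force: 4.0
```

```bash
python3 -m handwheel '[[0,0,0.003,0],[0,0,0.003,0],[0,0,0.003,0]]';python3 - <<'E'
from h import *
c=vision.camera("scene"); save(c,"pics/s2.png",(120,220,170,290),4)
for r in vision.look_for("scene","handle_bar")[:2]: print(r)
E
```

```text
time: 3.6
position: [0.5384, 0.1403, 0.1653]
tool_rot: [0.801, 0.598, 0.001, 0.001]
ft_force: [-0.6, 0.2, 8.5]
grip_width: 0.0004
grip_force: 4.5
{'point': [187.5, 260.8], 'conf': 0.67}
{'point': [182.7, 235.1], 'conf': 0.54}
```

View pics/s2.png

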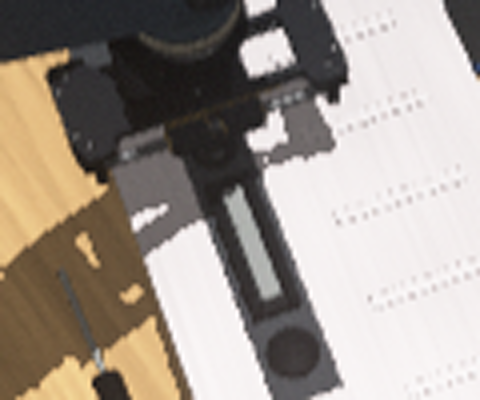

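The bar, at about (180,232), is still sunk. I'll press a little further.

```bash
python3 -m handwheel '[[0,0,0.003,0],[0,0,0.003,0],[0,0,0.003,0]]'; python3 -m handwheel '[[0,0,0.003,0],[0,0,0.003,0],[0,0,0.003,0]]';python3 - <<'E'
from h import *
st()
c=vision.camera("scene"); g=cv2.cvtColor(c["frame"],cv2.COLOR_RGB2GRAY)
m=(g>75).astype(np.uint8); k,lab,s,cen=cv2.connectedComponentsWithStats(m)
l=lab[180,232];print(s[l],cen[l])
E
```

```text
time: 3.95
position: [0.5384, 0.1403, 0.1641]
tool_rot: [0.801, 0.598, 0.001, 0.001]
ft_force: [-0.7, -1.5, 7.5]
grip_width: 0.0004
grip_force: 3.5
time: 4.2
position: [0.5384, 0.1403, 0.1633]
tool_rot: [0.801, 0.598, 0.001, 0.001]
ft_force: [-1.3, -0.5, 8.5]
grip_width: 0.0007
grip_force: 4.2
t 4.2 p [0.5384 0.1403 0.1633] rot
 [[ 0.285  0.959  0.002]
 [ 0.959 -0.285 -0.   ]
 [ 0.     0.002 -1.   ]] 
F [-1.31 -0.46  8.49] M [-0.181  0.354  0.062] w 0.0006671381072393874 4.184176131966524 q [ 0.054  0.525  1.674 -0.     0.941  0.343]
[225 163  16  31 171] [232.21637427 177.70760234]
```

The bar has shifted in the image, so it seems to be popping. I'll back off and check.

```bash
python3 -m handwheel '[[0,0,-0.1,0],[0,0,-0.14,0],[0,0,-0.14,0],[0,0,-0.14,0],[0,0,-0.14,0]]' 60
python3 - <<'E'
from h import *
c=vision.camera("scene"); g=cv2.cvtColor(c["frame"],cv2.COLOR_RGB2GRAY)
m=(g>75).astype(np.uint8); k,lab,s,cen=cv2.connectedComponentsWithStats(m)
l=lab[178,232];print(s[l],cen[l])
for z in(.16,.188):print(onz(c,cen[l][::-1],z))
K=np.array(c["K"]);T=np.linalg.inv(c["cam_to_world"])
for z in(.16,.188):
    q=K@(T@[.5133,.0588,z,1])[:3];print(z,q[:2]/q[2])
save(c,"pics/s3.png",(120,220,170,290),4)
E
python3 go.py .5133 .0588 .215 -16.8
```

```text
time: 4.67
position: [0.5369, 0.1403, 0.2029]
tool_rot: [0.801, 0.598, -0.001, -0.0]
ft_force: [-0.2, -0.1, 0.1]
grip_width: 0.0259
grip_force: 0.0
[225 162  17  33 178] [232.25280899 177.35393258]
[0.51843142 0.0654396  0.16      ]
[0.513222   0.05537106 0.188     ]
0.16 [232.19140191 180.07996332]
0.188 [231.5435898  176.43384669]
t 4.7167 p [0.5367 0.1404 0.2026] rot
 [[ 0.285  0.959 -0.003]
 [ 0.959 -0.285 -0.   ]
 [-0.001 -0.002 -1.   ]] 
F [-0.75  0.47 -0.19] M [-0.105  0.035  0.031] w 0.029674384784373047 0.0 q [ 0.054  0.47   1.638 -0.     1.036  0.343]
rows [-0.2829  0.0024 -0.041 ] 0.0007 n 2.056447436597567 0.03641449453283349
```

View pics/s3.png

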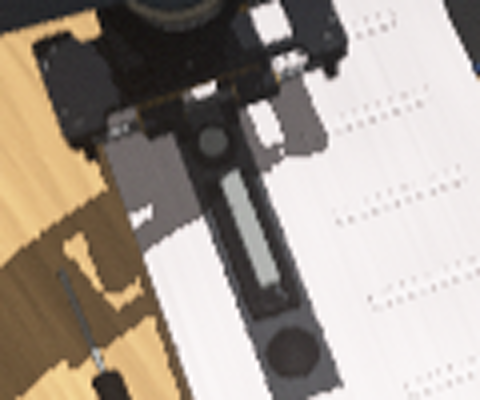

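The bar has popped up over the bezel, with its centre at px (177,232). I'll move over it and descend.

```bash
python3 -m handwheel '[[-0.02,0,-0.06,0],[-0.15,0.001,-0.06,0],[-0.285,0.002,-0.06,0],[-0.285,0.002,-0.06,0],[-0.285,0.002,-0.06,0],[-0.285,0.002,-0.06,0]]' 60
python3 go.py .5132 .0578 .171 -16.8
python3 - <<'E'
from h import *
c=vision.camera("scene"); save(c,"pics/s4.png",(120,220,170,290),4)
E
```

```text
time: 5.22
position: [0.5137, 0.0584, 0.221]
tool_rot: [0.802, 0.598, -0.0, -0.001]
ft_force: [0.2, 0.2, 0.7]
grip_width: 0.0516
grip_force: 0.0
t 5.2167 p [0.5137 0.0584 0.221 ] rot
 [[ 0.286  0.958 -0.002]
 [ 0.958 -0.286  0.001]
 [ 0.    -0.002 -1.   ]] 
F [0.18 0.25 0.73] M [-0.059  0.093 -0.03 ] w 0.05160936523646121 0.0 q [-1.040e-01  3.960e-01  1.711e+00  1.000e-03  1.036e+00  1.860e-01]
rows [-0.0023 -0.0006  0.1668] 0.0006 n 1.199858952062771 0.027986813552456385
```

View pics/s4.png

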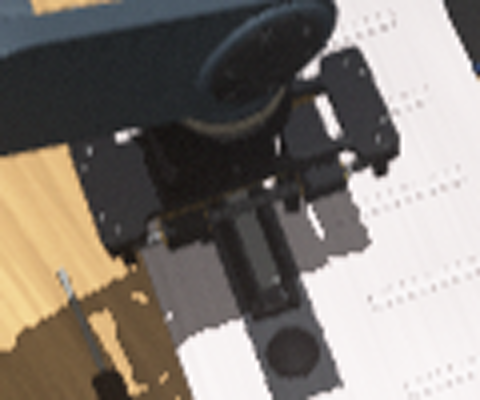

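The gripper straddles the bar. Descend, then close gently.

```bash
python3 -m handwheel '[[-0.002,0,0.08,0],[-0.002,0,0.13,0],[-0.002,0,0.16,0],[-0.002,0,0.165,0],[-0.002,0,0.165,0],[-0.002,0,0.165,0]]'
python3 -m handwheel '[[0,0,0,0],[0,0,0,0],[0,0,0,0],[0,0,0,0],[0,0,0,0],[0,0,0,0],[0,0,0,0],[0,0,0,0],[0,0,0,0],[0,0,0,0]]' 0 20
python3 go.py .5132 .0578 .171 -16.8
```

```text
time: 5.77
position: [0.5144, 0.0583, 0.1727]
tool_rot: [0.801, 0.598, 0.0, 0.0]
ft_force: [-0.5, -0.6, 0.1]
grip_width: 0.0522
grip_force: 0.0
time: 6.6
position: [0.514, 0.0577, 0.1725]
tool_rot: [0.801, 0.598, 0.0, 0.0]
ft_force: [0.2, 0.1, 0.1]
grip_width: 0.0155
grip_force: 20.0
t 6.6 p [0.514  0.0577 0.1725] rot
 [[ 0.285  0.959  0.   ]
 [ 0.959 -0.285 -0.   ]
 [-0.     0.    -1.   ]] 
F [0.21 0.11 0.06] M [-0.166  0.048 -0.048] w 0.01553805839294614 20.000002817250788 q [-0.104  0.466  1.761 -0.     0.914  0.184]
rows [-0.0004 -0.0026  0.0049] 0.0007 n 0.039821106340319296 0.0367406854624385
```

Gripped (15.5 mm). Turn about 0.55 rad freely first, then look at the torque signals.

```bash
cat > chk.py <<'E'
from h import *
import sys
o=robot.get_obs();M=R.from_quat(o['tool_rot']).as_matrix();a=np.degrees(np.arctan2(M[1,1],M[0,1]))
print('t %.2f turn %.4f Mz %.3f tq6 %.3f F'%(o['time'],np.radians(-16.6-a),o['moment'][2],o['joint_torque'][5]),np.round(o['ft_force'],1),np.round(o['position'],4),'w %.4f q6 %.4f'%(o['grip_width'],o['q'][5]))
if len(sys.argv)>1: sys.exit(abs(o['moment'][2])>float(sys.argv[1]))
E
python3 chk.py
python3 -m handwheel '[[0,0,0,0.01],[0,0,0,0.02],[0,0,0,0.03]]'>/dev/null; python3 chk.py .3 && python3 -m handwheel '[[0,0,0,0.01],[0,0,0,0.02],[0,0,0,0.03]]'>/dev/null; python3 chk.py .3 && python3 -m handwheel '[[0,0,0,0.01],[0,0,0,0.02],[0,0,0,0.03]]' >/dev/null; python3 chk.py; python3 -m handwheel '[[0,0,0,0.003]]'>/dev/null; python3 chk.py;python3 -m handwheel '[[0,0,0,0.003]]'>/dev/null; python3 chk.py; python3 -m handwheel '[[0,0,0,0.003]]'>/dev/null; python3 chk.py
```

```text
t 6.60 turn -0.0011 Mz -0.048 tq6 -0.047 F [0.2 0.1 0.1] [0.514  0.0577 0.1725] w 0.0155 q6 0.1842
t 6.85 turn 0.1896 Mz 0.135 tq6 -0.356 F [-0.2 -0.3  1.5] [0.5137 0.0578 0.1724] w 0.0158 q6 0.3752
t 6.85 turn 0.1896 Mz 0.135 tq6 -0.356 F [-0.2 -0.3  1.5] [0.5137 0.0578 0.1724] w 0.0158 q6 0.3752
t 6.85 turn 0.1896 Mz 0.135 tq6 -0.356 F [-0.2 -0.3  1.5] [0.5137 0.0578 0.1724] w 0.0158 q6 0.3752
t 6.93 turn 0.2074 Mz 0.149 tq6 0.226 F [-0.4 -0.   1.3] [0.5137 0.0578 0.1724] w 0.0155 q6 0.3929
t 7.02 turn 0.2248 Mz 0.102 tq6 0.002 F [-0.5 -0.9  2.2] [0.5137 0.0578 0.1724] w 0.0159 q6 0.4103
t 7.10 turn 0.2441 Mz 0.138 tq6 -0.036 F [-0.3 -0.4  2.3] [0.5136 0.0578 0.1724] w 0.0156 q6 0.4296False
False
```

```bash
sed -i 's/sys.exit(abs(\(.*\))$/sys.exit(int(abs(\1))/' chk.py; tail -1 chk.py
H="python3 -m handwheel"
python3 -m handwheel '[[0,0,0,0.01],[0,0,0,0.02],[0,0,0,0.03]]'>/dev/null; python3 chk.py .3 && python3 -m handwheel '[[0,0,0,0.01],[0,0,0,0.02],[0,0,0,0.03],[0,0,0,0.034]]'>/dev/null; python3 chk.py .3 && python3 -m handwheel '[[0,0,0,0.002],[0,0,0,0.003]]' >/dev/null; python3 chk.py;  python3 -m handwheel '[[0,0,0,0.003]]'>/dev/null; python3 chk.py
```

```text
if len(sys.argv)>1: sys.exit(int(abs(o['moment'][2])>float(sys.argv[1])))
t 7.35 turn 0.4352 Mz 0.160 tq6 -0.367 F [-0.4  0.2  3.2] [0.5134 0.058  0.1724] w 0.0157 q6 0.6205
t 7.68 turn 0.6484 Mz 0.080 tq6 0.109 F [-2.3  1.4  3.1] [0.5131 0.0583 0.1724] w 0.0158 q6 0.8336
t 7.85 turn 0.6650 Mz 0.064 tq6 0.103 F [-2.4  2.3  3.6] [0.5131 0.0583 0.1723] w 0.0156 q6 0.8502
t 7.93 turn 0.6843 Mz 0.089 tq6 -0.105 F [-1.3  2.2  3.6] [0.5131 0.0583 0.1723] w 0.0162 q6 0.8695
```

```bash
s(){ python3 chk.py .19; }
python3 -m handwheel '[[0,0,0,0.002],[0,0,0,0.002]]'>/dev/null; s && python3 -m handwheel '[[0,0,0,0.002],[0,0,0,0.002]]'>/dev/null && s && python3 -m handwheel '[[0,0,0,0.002],[0,0,0,0.002]]'>/dev/null && s && python3 -m handwheel '[[0,0,0,0.002],[0,0,0,0.002]]'>/dev/null && s && python3 -m handwheel '[[0,0,0,0.002],[0,0,0,0.002]]'>/dev/null && s && python3 -m handwheel '[[0,0,0,0.002],[0,0,0,0.002]]'>/dev/null && s && python3 -m handwheel '[[0,0,0,0.002],[0,0,0,0.002]]'>/dev/null && s && python3 -m handwheel '[[0,0,0,0.002],[0,0,0,0.002]]'>/dev/null && s && python3 -m handwheel '[[0,0,0,0.002],[0,0,0,0.002]]'>/dev/null && s && python3 -m handwheel '[[0,0,0,0.002],[0,0,0,0.002]]'>/dev/null && s && python3 -m handwheel '[[0,0,0,0.002],[0,0,0,0.002]]'>/dev/null && s && python3 -m handwheel '[[0,0,0,0.002],[0,0,0,0.002]]'>/dev/null && s
```

```text
t 8.10 turn 0.6969 Mz 0.078 tq6 0.156 F [-2.6  3.   3. ] [0.5131 0.0583 0.1722] w 0.0160 q6 0.8821
t 8.27 turn 0.7095 Mz 0.038 tq6 0.154 F [-3.1  4.4  3.6] [0.5131 0.0582 0.1722] w 0.0160 q6 0.8947
t 8.43 turn 0.7219 Mz 0.039 tq6 0.154 F [-3.7  3.4  3.5] [0.5131 0.0583 0.1722] w 0.0158 q6 0.9071
t 8.60 turn 0.7345 Mz 0.074 tq6 0.154 F [-3.3  3.7  3.2] [0.5131 0.0583 0.1722] w 0.0157 q6 0.9197
t 8.77 turn 0.7471 Mz 0.110 tq6 0.154 F [-3.1  4.1  3.6] [0.5131 0.0583 0.1721] w 0.0159 q6 0.9322
t 8.93 turn 0.7596 Mz 0.106 tq6 0.154 F [-2.   4.4  2.9] [0.5131 0.0583 0.1722] w 0.0157 q6 0.9448
t 9.10 turn 0.7722 Mz 0.083 tq6 0.154 F [-4.2  4.8  3.5] [0.513  0.0583 0.1722] w 0.0159 q6 0.9574
t 9.27 turn 0.7848 Mz 0.095 tq6 0.154 F [-3.6  3.5  3.4] [0.513  0.0583 0.1721] w 0.0157 q6 0.9699
t 9.43 turn 0.7974 Mz 0.091 tq6 0.155 F [-4.3  4.4  3.5] [0.513  0.0584 0.1722] w 0.0157 q6 0.9825
t 9.60 turn 0.8100 Mz 0.105 tq6 0.155 F [-3.6  4.5  4.2] [0.513  0.0584 0.1721] w 0.0158 q6 0.9951
t 9.77 turn 0.8225 Mz 0.052 tq6 0.155 F [-4.5  5.5  2.8] [0.513  0.0584 0.1721] w 0.0160 q6 1.0076
t 9.93 turn 0.8351 Mz 0.132 tq6 0.155 F [-3.3  5.1  3.8] [0.513  0.0584 0.1721] w 0.0158 q6 1.0202
```

Joint-6 torque turns out to be nearly noiseless (0.155 N·m while sliding), so I'll use it to feel for the stop, and relieve the side force slightly.

```bash
sed -i '$d' chk.py; echo "if len(sys.argv)>1: sys.exit(int(o['joint_torque'][5]>float(sys.argv[1]) or o['moment'][2]>.23))">>chk.py
s(){ python3 chk.py .175; }
python3 -m handwheel '[[0,-0.002,0,0.002],[0,-0.002,0,0.002]]'>/dev/null; s && python3 -m handwheel '[[0,0,0,0.002],[0,0,0,0.002]]'>/dev/null && s && python3 -m handwheel '[[0,0,0,0.002],[0,0,0,0.002]]'>/dev/null && s && python3 -m handwheel '[[0,0,0,0.002],[0,0,0,0.002]]'>/dev/null && s && python3 -m handwheel '[[0,0,0,0.002],[0,0,0,0.002]]'>/dev/null && s && python3 -m handwheel '[[0,0,0,0.002],[0,0,0,0.002]]'>/dev/null && s && python3 -m handwheel '[[0,0,0,0.002],[0,0,0,0.002]]'>/dev/null && s && python3 -m handwheel '[[0,0,0,0.002],[0,0,0,0.002]]'>/dev/null && s && python3 -m handwheel '[[0,0,0,0.002],[0,0,0,0.002]]'>/dev/null && s && python3 -m handwheel '[[0,0,0,0.002],[0,0,0,0.002]]'>/dev/null && s && python3 -m handwheel '[[0,0,0,0.002],[0,0,0,0.002]]'>/dev/null && s && python3 -m handwheel '[[0,0,0,0.002],[0,0,0,0.002]]'>/dev/null && s
```

```text
t 10.10 turn 0.8473 Mz 0.102 tq6 0.156 F [-3.8  2.7  3.1] [0.513  0.0585 0.1722] w 0.0156 q6 1.0339
t 10.27 turn 0.8605 Mz 0.088 tq6 0.153 F [-3.3  2.6  2.9] [0.513  0.0585 0.1722] w 0.0159 q6 1.0467
t 10.43 turn 0.8731 Mz 0.070 tq6 0.154 F [-4.4  4.3  3.6] [0.513  0.0585 0.1722] w 0.0157 q6 1.0593
t 10.60 turn 0.8857 Mz 0.109 tq6 0.154 F [-4.3  3.2  2.9] [0.513  0.0585 0.1722] w 0.0155 q6 1.0719
t 10.77 turn 0.8983 Mz 0.087 tq6 0.154 F [-4.   3.8  3.3] [0.513  0.0585 0.1722] w 0.0159 q6 1.0845
t 10.93 turn 0.9108 Mz 0.103 tq6 0.154 F [-3.7  4.1  4.1] [0.513  0.0586 0.1722] w 0.0158 q6 1.0970
t 11.10 turn 0.9234 Mz 0.086 tq6 0.154 F [-4.1  3.5  3.2] [0.513  0.0586 0.1722] w 0.0155 q6 1.1095
t 11.27 turn 0.9359 Mz 0.078 tq6 0.154 F [-3.4  4.2  3.2] [0.513  0.0586 0.1722] w 0.0163 q6 1.1221
t 11.43 turn 0.9485 Mz 0.101 tq6 0.155 F [-3.4  4.9  4. ] [0.513  0.0586 0.1722] w 0.0158 q6 1.1347
t 11.60 turn 0.9610 Mz 0.054 tq6 0.155 F [-3.7  4.5  4. ] [0.5129 0.0586 0.1722] w 0.0155 q6 1.1472
t 11.77 turn 0.9737 Mz 0.070 tq6 0.155 F [-4.1  4.9  3.1] [0.5129 0.0587 0.1722] w 0.0156 q6 1.1598
t 11.93 turn 0.9862 Mz 0.124 tq6 0.155 F [-3.7  3.7  3.1] [0.5129 0.0587 0.1722] w 0.0157 q6 1.1723
```

```bash
s(){ python3 chk.py .175; }
python3 -m handwheel '[[-0.002,-0.002,0,0.002],[-0.002,-0.002,0,0.002]]'>/dev/null; s && python3 -m handwheel '[[0,0,0,0.002],[0,0,0,0.002]]'>/dev/null && s && python3 -m handwheel '[[0,0,0,0.002],[0,0,0,0.002]]'>/dev/null && s && python3 -m handwheel '[[0,0,0,0.002],[0,0,0,0.002]]'>/dev/null && s && python3 -m handwheel '[[0,0,0,0.002],[0,0,0,0.002]]'>/dev/null && s && python3 -m handwheel '[[0,0,0,0.002],[0,0,0,0.002]]'>/dev/null && s && python3 -m handwheel '[[0,0,0,0.002],[0,0,0,0.002]]'>/dev/null && s && python3 -m handwheel '[[0,0,0,0.002],[0,0,0,0.002]]'>/dev/null && s && python3 -m handwheel '[[0,0,0,0.002],[0,0,0,0.002]]'>/dev/null && s && python3 -m handwheel '[[0,0,0,0.002],[0,0,0,0.002]]'>/dev/null && s && python3 -m handwheel '[[0,0,0,0.002],[0,0,0,0.002]]'>/dev/null && s && python3 -m handwheel '[[0,0,0,0.002],[0,0,0,0.002]]'>/dev/null && s && python3 -m handwheel '[[0,0,0,0.002],[0,0,0,0.002]]'>/dev/null && s && python3 -m handwheel '[[0,0,0,0.002],[0,0,0,0.002]]'>/dev/null && s
```

```text
t 12.10 turn 0.9986 Mz 0.058 tq6 0.152 F [-2.9  2.4  3.3] [0.5129 0.0587 0.1724] w 0.0157 q6 1.1855
t 12.27 turn 1.0112 Mz 0.015 tq6 0.151 F [-2.9  3.9  2.2] [0.5129 0.0587 0.1724] w 0.0154 q6 1.1980
t 12.43 turn 1.0237 Mz 0.095 tq6 0.150 F [-2.8  4.2  2.7] [0.5129 0.0588 0.1723] w 0.0160 q6 1.2107
t 12.60 turn 1.0363 Mz 0.120 tq6 0.150 F [-2.4  3.8  3.3] [0.5129 0.0588 0.1724] w 0.0161 q6 1.2232
t 12.77 turn 1.0488 Mz 0.092 tq6 0.150 F [-2.3  3.9  3. ] [0.5129 0.0588 0.1724] w 0.0159 q6 1.2358
t 12.93 turn 1.0614 Mz 0.088 tq6 0.150 F [-2.3  4.8  2.8] [0.5129 0.0588 0.1724] w 0.0157 q6 1.2484
t 13.10 turn 1.0740 Mz 0.085 tq6 0.150 F [-2.9  4.3  3. ] [0.5128 0.0588 0.1724] w 0.0161 q6 1.2609
t 13.27 turn 1.0867 Mz 0.049 tq6 0.149 F [-1.1  4.7  3.1] [0.5128 0.0588 0.1724] w 0.0156 q6 1.2736
t 13.43 turn 1.0993 Mz 0.128 tq6 0.150 F [-1.8  3.6  3.3] [0.5128 0.0589 0.1724] w 0.0159 q6 1.2862
t 13.60 turn 1.1119 Mz 0.074 tq6 0.150 F [-2.4  5.1  3.4] [0.5128 0.0589 0.1723] w 0.0160 q6 1.2988
t 13.77 turn 1.1244 Mz 0.121 tq6 0.150 F [-2.2  5.   3.7] [0.5128 0.0589 0.1724] w 0.0159 q6 1.3114
t 13.93 turn 1.1370 Mz 0.074 tq6 0.150 F [-2.7  4.9  3.5] [0.5128 0.0589 0.1724] w 0.0155 q6 1.3239
t 14.10 turn 1.1495 Mz 0.144 tq6 0.166 F [-2.7  4.4  3.8] [0.5128 0.0589 0.1723] w 0.0159 q6 1.3364
t 14.27 turn 1.1620 Mz 0.131 tq6 0.191 F [-2.2  4.4  2.8] [0.5128 0.059  0.1724] w 0.0159 q6 1.3489
```

The torque is rising (0.150 → 0.191), so this looks like the stop. One small step to confirm.

```bash
python3 -m handwheel '[[0,0,0,0.0015],[0,0,0,0.0015]]'>/dev/null; python3 chk.py; python3 -m handwheel '[[0,0,0,0.001],[0,0,0,0.001],[0,0,0,0.001]]'>/dev/null; python3 chk.py
python3 - <<'E'
from h import *
c=vision.camera("top"); save(c,"pics/t5.png",(110,270,150,340),3)
E
```

```text
t 14.43 turn 1.1713 Mz 0.122 tq6 0.200 F [-2.8  6.1  3.7] [0.5128 0.059  0.1724] w 0.0157 q6 1.3582
t 14.68 turn 1.1772 Mz 0.179 tq6 0.171 F [-2.6  4.8  2.8] [0.5128 0.059  0.1724] w 0.0159 q6 1.3642
```

```bash
python3 -m handwheel '[[0,0,0,0]]'>/dev/null; python3 chk.py .23&& python3 -m handwheel '[[0,0,0,0.001],[0,0,0,0.001]]'>/dev/null; python3 chk.py .23 &&  python3 -m handwheel '[[0,0,0,0.001],[0,0,0,0.001]]'>/dev/null; python3 chk.py .23 && python3 -m handwheel '[[0,0,0,0.001],[0,0,0,0.001]]'>/dev/null; python3 chk.py
```

```text
t 14.82 turn 1.1771 Mz 0.160 tq6 0.169 F [-2.1  5.5  2.7] [0.5128 0.059  0.1724] w 0.0156 q6 1.3641
t 14.98 turn 1.1835 Mz 0.191 tq6 0.217 F [-2.9  5.2  3.2] [0.5128 0.059  0.1724] w 0.0159 q6 1.3705
t 15.15 turn 1.1898 Mz 0.240 tq6 0.232 F [-2.2  4.7  3.1] [0.5128 0.059  0.1724] w 0.0157 q6 1.3768
t 15.15 turn 1.1898 Mz 0.240 tq6 0.232 F [-2.2  4.7  3.1] [0.5128 0.059  0.1724] w 0.0157 q6 1.3768
```

The torque has clearly built to 0.24 N·m against 0.09 while turning freely: this is the stop. Let go and retreat.

```bash
python3 -m handwheel '[[0,0,0,0],[0,0,0,0],[0,0,0,0],[0,0,0,0],[0,0,-0.05,0],[0,0,-0.15,0],[0,0,-0.3,0],[0,0,-0.4,0],[0,0,-0.5,0],[0,0,-0.5,0]]' 60
python3 -m handwheel '[[0,0,0,0],[-0.1,0,0,0],[-0.2,0,0,0],[-0.3,0,0,0],[-0.4,0,0,0],[-0.5,0,0,0],[-0.5,0,0,0],[-0.5,0,0,0],[-0.5,0,0,0],[-0.5,0,0,0],[-0.5,0,0,0],[-0.5,0,0,0],[-0.5,0,0,0],[-0.5,0,0,0],[-0.5,0,0,0],[-0.5,0,0,0],[-0.5,0,0,0],[-0.5,0,0,0],[-0.5,0,0,0],[-0.5,0,0,0]]'
python3 - <<'E'
from h import *
c=vision.camera("scene"); save(c,"pics/s6.png",(80,280,150,350),3)
E
```

```text
time: 15.98
position: [0.5169, 0.0582, 0.3289]
tool_rot: [0.999, 0.046, 0.007, 0.001]
ft_force: [0.5, -0.1, -0.6]
grip_width: 0.0522
grip_force: 0.0
time: 17.65
position: [0.3634, 0.045, 0.3224]
tool_rot: [0.999, 0.046, 0.0, 0.0]
ft_force: [-0.5, -0.1, -0.4]
grip_width: 0.052
grip_force: 0.0
```

View pics/s6.png

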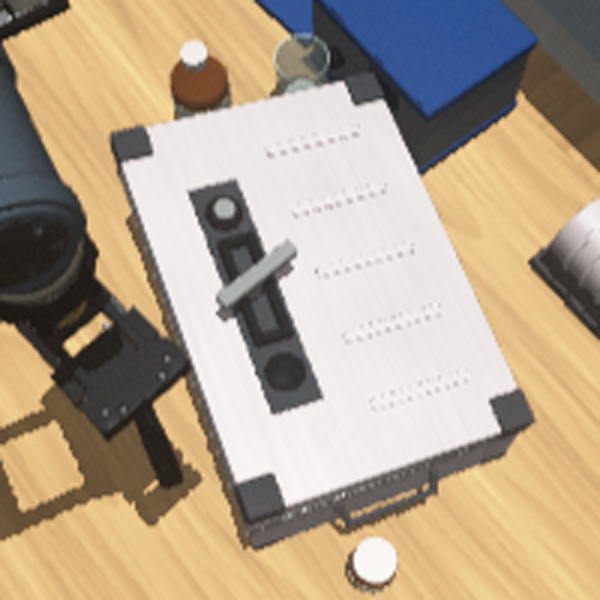

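The handle has turned. The lid's front edge has moved 5–7 px up the image while its rear edge has stayed put, so the lid is ajar. Let it settle, check the angle, then hand in.

```bash
python3 -m handwheel '[[0,0,0,0],[0,0,0,0],[0,0,0,0],[0,0,0,0],[0,0,0,0],[0,0,0,0],[0,0,0,0],[0,0,0,0],[0,0,0,0],[0,0,0,0],[0,0,0,0],[0,0,0,0],[0,0,0,0],[0,0,0,0],[0,0,0,0],[0,0,0,0],[0,0,0,0],[0,0,0,0],[0,0,0,0],[0,0,0,0]]' >/dev/null
python3 - <<'E'
from h import *
c=vision.camera("scene"); b=cv2.imread("pics/s6.png")
f=cv2.resize(c["frame"][80:280,150:350,::-1],None,fx=3,fy=3,interpolation=cv2.INTER_CUBIC)
print(np.abs(f.astype(int)-b)[120:560,180:].mean())
print(job.hand_in())
E
```

```text
0.7971771284271284
the job is handed in; nothing more can be done
None
```

The latch is open: the button popped the handle out, I turned it clockwise about 1.15 rad until I felt the stop and let go, the lid sprang ajar, and I handed the job in at about 19 s; wrist torque at the stop peaked at 0.24 N·m, about 0.1 of it handle friction.

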